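# Clip the trimming turntable's wheel head onto its spindle

### The job

The wheel head of the small trimming turntable has ridden up its spindle and covers the clip groove. Press the head fully down, then push the open retaining clip sideways into the groove between the head and the spindle's cap until it snaps fully home and lies flat there; do not force the clip, and leave the jar, bowl, tub and stamp where they are.

Things in the scene. Friction and masses are not known exactly. Their poses are not given: they have to be found in the camera images.
- turntable: Fixed trimming turntable; origin on its vertical axis at table level. Dark steel foot 112 mm across; bright spindle; flat aluminium wheel head (152 mm across, 12 mm thick) sliding on the spindle; above it the spindle's cap, 22 mm across, 8.5 mm tall. Under the cap is the groove: a neck 14 mm across, 10 mm high, uncovered only with the head fully down. The clip may enter from any side.
- turntable_axis (a point): Turntable axis at table level. The spindle is clamped in the foot at a height that differs each time and is not measured: with the head fully down, its flat top face (floor of the groove) is 44 to 57 mm above the table; the cap's underside is 10 mm and its top 18.5 mm above that face. Find the face by touch. Spindle and foot do not move.
- head (a joint): Height of the wheel head above its lowest place on the spindle, in m: 0 = fully down (groove uncovered), 0.013 to 0.018 at the start. It stays where it is left; 5 to 6 N downward anywhere on it moves it; then it stops hard.
- clip_grip (a point): Centre of the upright thumb block of the loose black open retaining clip (about 50 g), half-way up, 14 mm above the clip's underside. The block is 28 mm wide along y (grip it across this width), 16 mm long along x, 28 mm tall. x points from the block toward the clip's mouth, z up. The clip lies flat; it reaches 8 mm behind this point and 41 mm ahead of it.
- clip_bore (a point): Centre of the clip's bore (16 mm), 30 mm ahead of clip_grip along x, 3.5 mm above the underside, same axes. Plate 7 mm thick, 38 mm wide. The lips of its two springy prongs leave a mouth 10 mm wide, 7 mm ahead of this point; a push of about 4 to 10 N spreads them over the neck, they snap behind it, then the clip stops hard with this point on the turntable's axis to about 1 mm.
- glaze_jar_cream: Bystander: squat glaze jar with a cream lid, 62 mm across, 82 mm tall; origin at its underside.
- pinch_bowl: Bystander: lumpy grey clay bowl, 130 mm across, 59 mm tall; origin at its underside.
- water_tub: Bystander: pale grey tub, 76 mm across, 58 mm tall; origin at its underside.
- stamp_block: Bystander: small wooden stamp with a knob, 37x42 mm, 46 mm tall; origin at its underside.
Not all that is in view belongs to the job. Leave any red or yellow look-alike of the part that bears clip_grip alone. Leave any pink look-alike of the turntable alone.

How it is judged:
By the outcome, as a careful person would: the job done as asked, in the order asked, and still so for the second after the job is handed in, with the robot touching nothing.
It also fails if it takes over 61 s, if anything falls off the work surface, if the arm or the gripper's body presses on something with over 40 N, if the wrist force passes 120 N, or if a joint passes its speed limit or range.

### The arm

A 6-joint arm with a two-finger parallel gripper is mounted at the origin on a cart in front of the work surface, level with it; the furniture and walls round the work are solid. World frame = base frame: x ahead of the robot, y to its left, z up, the work surface at z = 0. Lengths are in m, angles in degrees, forces in N, time in s.
With the tool pointing down it reaches from about 0.375 to 0.925 m from the base axis. Payload 5.7 kg.
Tool frame: the origin (TCP) lies on the centre line of the jaws, within the pads' length; the fingertips stand tip_extent ahead of it and the grasp point (between the pads) lies 2 mm behind it (tip_extent is the distance from the TCP to the fingertips, in m); z points along the fingers, x is the direction in which the jaws open and shut, and the axes are right-handed (so a half turn about z gives the same grasp; the last joint's range is limited). The gripper opens to 88 mm and grips with 3 to 60 N. Pads are 20 mm wide; open, the fingers measure 115 mm over their backs; the gripper's body (75 mm by 178 mm) begins 61 mm behind the grasp point.
Start: joints at [58.207, 20.558, 86.54, -0, 72.909, -6.595], TCP at [0.255, 0.543, 0.24] pointing down, gripper open.
Joint ranges: [-170.27, 170.27], [-57.76, 135], [12.27, 136.19], [-55.21, 235.2], [11.17, 155.16], [-170.74, 170.74]. Speed limits (degrees/s): [136.94, 136.94, 180, 180, 180, 180].

### API

Orientations are given as [roll, pitch, yaw] about the fixed x, y, z axes, in that order (R = Rz(yaw) Ry(pitch) Rx(roll)).
In Python, from rig import observe, camera, camera_model, sign_off, recognise, outline_of, landmark_of, tip_extent gives the robot as it stands.
- The arm moves only by the tool jog_arm, never from a script. Its argument "motion" is a list that holds one entry, the list of rows, each a list of 7 numbers: the shift along the world's x, y, z in cm, then the turn, a rotation vector about the world's x, y, z in rad, then the finger opening in cm, from 0 to 8.78. In form: [[[tx, ty, tz, rx, ry, rz, hand], ...]]. A call has 1 to 20 rows; each row shifts and turns the pose as measured when the row begins; what a row does not reach is not made up. A row lasts 1/12 s, in which the tool goes at most 41.7 mm and 7.16 degrees, less where a joint would pass 70% of its speed; a pose out of reach is approached as far as the arm can. A call is refused whole if a number of a shift passes 4.17 or a number of a turn 0.125, either way. A call with a gripper value outside its range is refused whole. The fingers move at their own pace and stop on an object; "grip_force" is the grip in N (left out, the last holds). Time passes only in rows, so rows that do not move let the fingers close. It gives the time, the measured TCP pose, the force and the opening at its end, in the units of the state.
- observe(): the state, without advancing time (a new reading comes with each control period).
- camera(name): name is "side" or "top"; returns the picture (400x640x3 uint8, red, green, blue); there is no depth.
- camera_model(name): a dict with "camera_matrix" (3x3 intrinsics, pixels), "k1" (the pictures are not rectified: a ray, as slopes to the right and down, at radius r is drawn at 1 + k1 r^2 times it, then the intrinsics apply), "R" (3x3) and "t" (3): a world point X has camera coordinates R X + t. Camera axes: x right, y down, z forward; pixel columns grow to the right and rows downward; lengths in m; the calibration is good to about 2 mm. A picture is of the moment at which its call begins. camera_model takes no time and is no camera call.
- sign_off(): hands the job in, once; it reports no verdict.
Trained networks look in the newest picture that a camera, given by its name, has taken for a name from the list of things; names that differ only in an ending like _2 or _b are one class to them, and where a whole thing is asked for, a point or a joint stands for the part that bears it (a point fixed in the world has none). Each returns a list of dicts, best first, with "score" (0 to 1); they miss things now and then, are a little off and sometimes report something else, mostly with a low value. They report only what shows in the picture. A call takes as long as a camera call. They do not tell look-alikes from the thing itself.
- recognise(label, camera): "rect" ([left, top, right, bottom] as shares, 0 to 1, of the picture: columns of its width, rows of its height, round what is visible of it).
- outline_of(label, camera): "region" (400x640 bool, what is visible of it) and "rect" ([left, top, right, bottom] as shares, 0 to 1, of the picture: columns of its width, rows of its height, round what is visible of it).
- landmark_of(label, camera): "centre" ([row, column] as shares, 0 to 1, of the picture: columns of its width, rows of its height: a listed point, or the origin of a listed thing).
The state is a dict: "time": time; "joint_positions": joint angles; "dq": joint speeds; "joint_torque": joint torques, N m; "position": TCP position; "tool_rot": TCP orientation; "ft_force": force on the tool from outside, world axes, zero at the start; "ft_torque": the same for the moment, N m; "width": finger opening in m.
Only numpy, scipy, OpenCV 4.12 (cv2) and the standard library are available. Lean on these libraries where they do the work, as an engineer would, in place of code of your own. Each camera call takes 0.05 s, during which the arm holds its last target.

## Working session

There is one attempt and no reset: what is moved stays moved. The work goes in short steps, Python scripts to look and compute and a tool call to move; the robot and the scene stay as the last step left them, time stands still between calls to the robot, and variables do not carry over. Pictures are saved under pics/ and viewed, and the job is handed in when it is done.

Besides the shell and the picture viewer there is one more tool, called after ">>>" by a JSON object that holds its "op" and its "data". jog_arm: Moves the arm, as the interface text tells. Its arguments: {"type":"object","properties":{"motion":{"type":"array","items":{"type":"array","items":{"type":"array","items":{"type":"number"}}}},"grip_force":{"type":"number"}},"required":["motion"]}

```bash
mkdir -p pics; ls; python3 - <<'E'
from rig import *
import cv2,numpy as np
print(observe()); print(tip_extent)
for n in("side","top"):
    im=camera(n); cv2.imwrite(f"pics/{n}0.png",im[:,:,::-1]); print(camera_model(n))
    for l in("turntable","turntable_axis","clip_grip","clip_bore","head"):
        try: print(n,l,[(np.round(d['centre'],4)*[400,640],round(d['score'],2)) for d in landmark_of(l,n)])
        except Exception as e: print(l,e)
E
```

```text
pics
{'time': 0.0, 'joint_positions': array([ 5.82061570e+01,  2.05974650e+01,  8.65998570e+01, -6.93042596e-04,
        7.29087447e+01, -6.59580275e+00]), 'dq': array([-0.01640552, -0.08774007,  0.09546813, -0.11264935, -0.03099392,
       -0.00785788]), 'joint_torque': array([ 1.61914599e-03, -5.15365362e+01, -2.70730376e+01,  6.76704501e-02,
        3.51005257e-02, -1.19145575e-04]), 'position': array([0.25511183, 0.54231768, 0.23880869]), 'tool_rot': array([-1.79988474e+02,  1.05440742e-01,  6.48021746e+01]), 'ft_force': array([ 0.25349022, -0.43065835, -0.57720013]), 'ft_torque': array([-0.04105573,  0.00613997, -0.00897911]), 'width': 0.08794433054809606}
0.017
{'camera_matrix': array([[433.84730965,   0.        , 311.68285585],
       [  0.        , 433.84730965, 192.76185398],
       [  0.        ,   0.        ,   1.        ]]), 'k1': -0.045767226919519004, 'R': array([[-0.99411603, -0.10828484,  0.00277676],
       [-0.05870315,  0.51703005, -0.85395191],
       [ 0.09103438, -0.84909029, -0.52034452]]), 't': array([0.5817834 , 0.06274924, 1.07696154])}
side turntable [(arra
[... 705 characters left out ...]
0.99983054,  0.00879016],
       [-0.98119261, -0.0175635 , -0.19223058],
       [ 0.19235239, -0.00551551, -0.98131042]]), 't': array([0.00441796, 0.55276385, 1.36384303])}
top turntable [(array([209.52 , 377.728]), 0.94), (array([246.   , 294.272]), 0.69)]
top turntable_axis [(array([248.2  , 292.928]), 0.69), (array([212.68 , 381.504]), 0.67)]
top clip_grip [(array([204.68 , 284.096]), 0.6), (array([213.6  , 254.208]), 0.56), (array([169.08 , 273.984]), 0.53)]
top clip_bore [(array([223.6  , 260.224]), 0.73), (array([195.32, 281.92]), 0.71), (array([178.32 , 271.616]), 0.6)]
head it knows: clip_bore, clip_grip, glaze_jar_cream, pinch_bowl, stamp_block, turntable, turntable_axis, water_tub
```

View pics/side0.png

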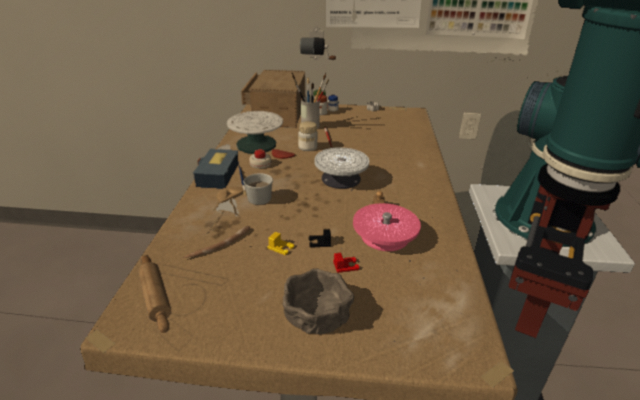

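View pics/top0.png

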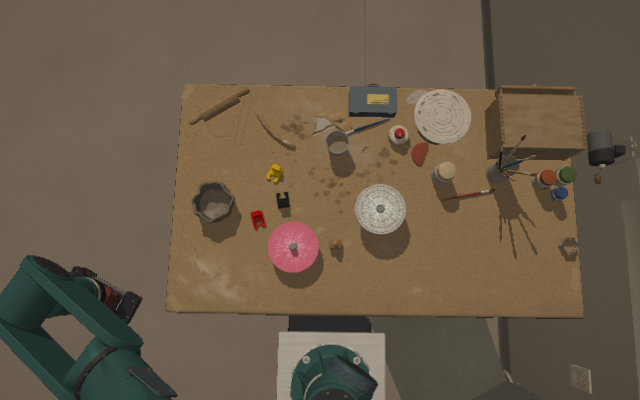

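```bash
python3 - <<'E'
import cv2
a=cv2.imread("pics/side0.png");b=cv2.imread("pics/top0.png")
cv2.imwrite("pics/side0c.png",cv2.resize(a[130:310,240:440],None,fx=3.3,fy=3.3,interpolation=cv2.INTER_CUBIC)[:600])
cv2.imwrite("pics/top0c.png",cv2.resize(b[140:300,220:430],None,fx=3.6,fy=3.6,interpolation=cv2.INTER_CUBIC)[:600])
E
```

```text
(no output)
```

View pics/side0c.png

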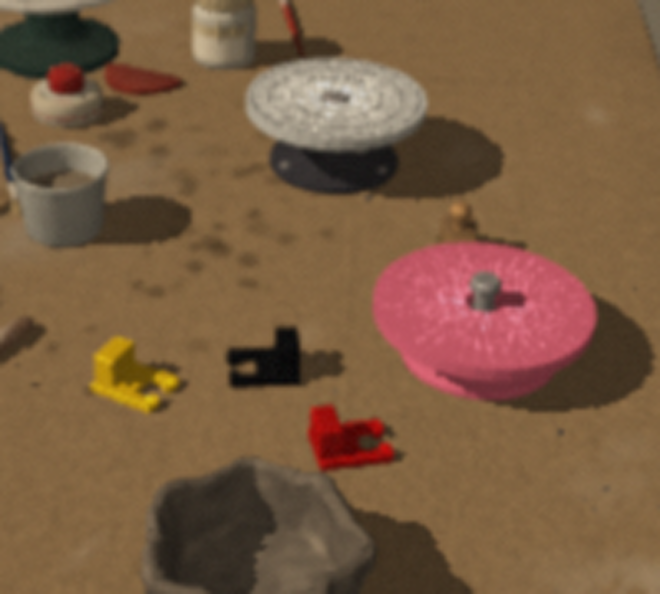

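View pics/top0c.png

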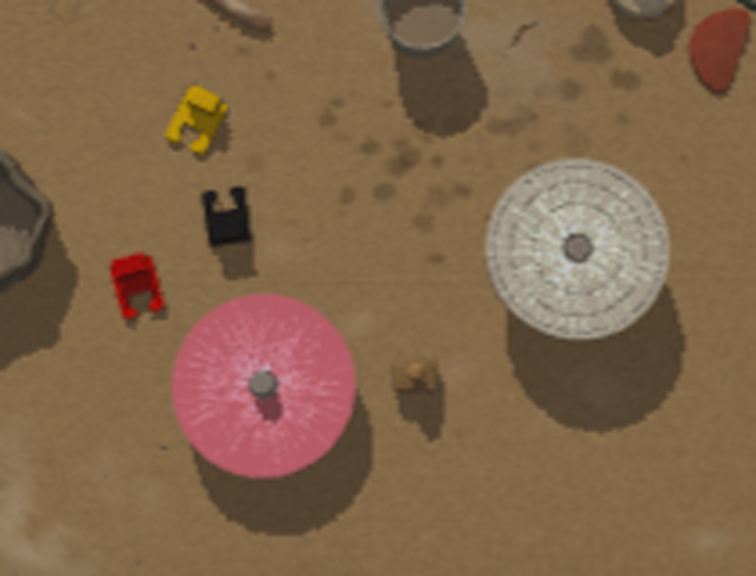

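The side picture shows the aluminium turntable at about (340,172). The black clip's block is at about (327,238), with the mouth to the left. In the top picture the cap is at (380,209) and the black clip at (283,200), with the mouth up (+x). The pink, red and yellow look-alikes are separate. Next I triangulate.

```bash
cat > h.py <<'E'
from rig import *
import cv2,numpy as np
from scipy.optimize import least_squares
M={n:camera_model(n) for n in("side","top")}
def proj(n,X):
    m=M[n];c=np.asarray(X,float)@m["R"].T+m["t"];s=c[...,:2]/c[...,2:]
    r2=(s**2).sum(-1,keepdims=True);s=s*(1+m["k1"]*r2);K=m["camera_matrix"]
    return s*[K[0,0],K[1,1]]+K[:2,2]   # col,row
def ray(n,p):
    m=M[n];K=m["camera_matrix"];d=(np.array(p)-K[:2,2])/[K[0,0],K[1,1]];s=d.copy()
    for _ in range(20): s=d/(1+m["k1"]*(s@s))
    return -m["R"].T@m["t"], m["R"].T@np.array([s[0],s[1],1])
def onz(n,p,z):
    o,d=ray(n,p);return o+d*(z-o[2])/d[2]
def tri(ps,pt):
    f=lambda X:np.r_[proj("side",X)-ps,proj("top",X)-pt]
    r=least_squares(f,[.5,0,.03]);return r.x,r.fun
E
python3 - <<'E'
from h import *
P=lambda *a:np.round(a,4)
print("axis",*tri([339.3,179.6],[381.5,212.7]))
print("axis z0",onz("side",[339.3,179.6],0),onz("top",[381.5,212.7],0))
c3=lambda x,y,o,s:(x/s+o[0],y/s+o[1])
caps=c3(336,97,(240,130),3.3);capt=c3(578,246.5,(220,140),3.6)
print("cap",caps,capt,*tri(caps,capt))
for z in(.055,.065,.075): print(z,onz("side",caps,z),onz("top",capt,z))
print("grip",*tri([327.8,239.6],[284.1,204.7]))
print("bore",*tri([312.5,240.2],[281.9,195.3]))
print("grip z",onz("side",[327.8,239.6],.014),onz("top",[284.1,204.7],.014))
print("bore z",onz("side",[312.5,240.2],.0035),onz("top",[281.9,195.3],.0035))
E
```

```text
axis [ 0.51869321 -0.15265109 -0.01055069] [ 0.8480302   0.2058269   0.0778834  -0.94455097]
axis z0 [ 0.52057659 -0.13497317  0.        ] [ 0.51396779 -0.15112789  0.        ]
cap (341.8181818181818, 159.3939393939394) (380.55555555555554, 208.47222222222223) [ 0.51636255 -0.14092734  0.06190476] [-0.10589336 -0.02592107 -0.00898645  0.11670077]
0.055 [ 0.51646269 -0.15442171  0.055     ] [ 0.51790002 -0.14176803  0.055     ]
0.065 [ 0.51588031 -0.13469634  0.065     ] [ 0.51618768 -0.14059202  0.065     ]
0.075 [ 0.51529793 -0.11497096  0.075     ] [ 0.51447534 -0.139416    0.075     ]
grip [0.53200304 0.15353926 0.00446633] [-0.26336251 -0.06381736 -0.03154457  0.36836359]
bore [0.56477912 0.16126563 0.00533403] [ 0.44578901  0.111964    0.04000022 -0.63021966]
grip z [0.53064218 0.16612012 0.014     ] [0.531495   0.15260846 0.014     ]
bore z [0.56608087 0.15859647 0.0035    ] [0.56312629 0.1614973  0.0035    ]
```

```bash
python3 - <<'E'
from h import *
P={}
for n,(x0,y0,x1,y1) in dict(side=(300,222,345,255),top=(268,185,300,216)).items():
    a=cv2.imread(f"pics/{n}0.png"); g=a.max(2).astype(float)
    c=g[y0:y1,x0:x1]; bg=np.median(c); 
    soft=np.clip((75-c)/(75-25),0,1); P[n]=(soft,x0,y0)
    print(n,bg,c.min(),soft.sum())
    cv2.imwrite(f"pics/{n}z.png",cv2.resize(a[y0:y1,x0:x1],None,fx=15,fy=15,interpolation=cv2.INTER_NEAREST))
def box(x0,x1,y0,y1,z0,z1): return np.array([[x,y,z] for x in(x0,x1) for y in(y0,y1) for z in(z0,z1)])
def parts():
    B=[box(-.008,.008,-.014,.014,0,.028), box(-.008,.022,-.019,.019,0,.007),
       box(.02,.041,.0075,.019,0,.007), box(.02,.041,-.019,-.0075,0,.007)]
    return B
S=8
def render(n,x,y,th):
    soft,x0,y0=P[n];h,w=soft.shape;m=np.zeros((h*S,w*S),np.uint8)
    R=np.array([[np.cos(th),-np.sin(th),0],[np.sin(th),np.cos(th),0],[0,0,1]])
    for b in parts():
        p=(proj(n,b@R.T+[x,y,0])-[x0,y0]+.5)*S
        cv2.fillConvexPoly(m,cv2.convexHull(np.round(p).astype(np.int32)),1)
    return cv2.resize(m.astype(np.float32),(w,h),interpolation=cv2.INTER_AREA)
from scipy.optimize import minimize
for ns in(("top",),("side",),("side","top")):
    f=lambda v:sum(((render(n,v[0]/1e3,v[1]/1e3,v[2]/50)-P[n][0])**2).sum() for n in ns)
    best=min((minimize(f,[530,y,t],method="Nelder-Mead",options=dict(initial_simplex=np.array([530,y,t])+np.array([[0,0,0],[8,0,0],[0,8,0],[0,0,8]]))) for y in(152,160) for t in(0,8)),key=lambda r:r.fun)
    print(ns,best.x[:2],np.degrees(best.x[2]/50),best.fun)
E
```

```text
side 131.0 7.0 250.26
top 133.0 18.0 123.62
('top',) [532.75560185 156.10862859] 10.692028400459582 20.882367578125
('side',) [533.32259349 155.64388315] 6.455236945258258 45.149009765624996
('side', 'top') [533.21044403 156.71256068] 8.106371142152001 73.17297890625
```

View pics/topz.png

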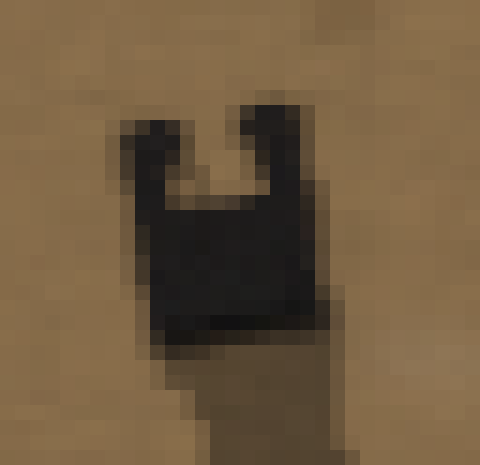

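View pics/sidez.png

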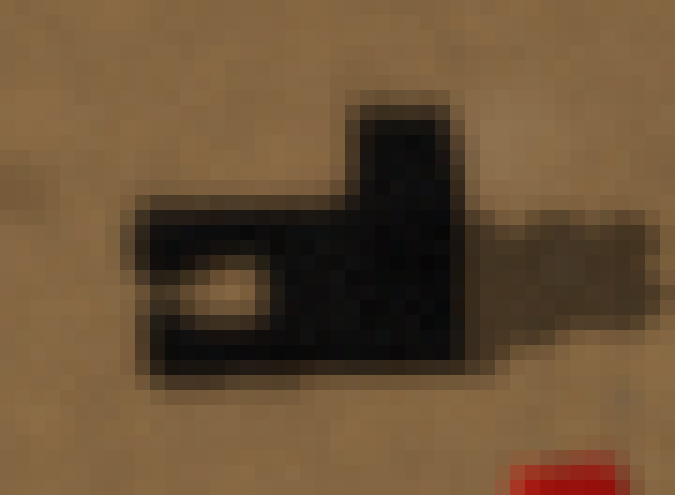

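>>> {"op": "jog_arm", "data": {"motion": [[[1.3,-3.2,-0.3,0,0,0.022,0],[1.3,-3.2,-0.3,0,0,0.022,0],[1.3,-3.2,-0.3,0,0,0.022,0],[1.3,-3.2,-0.3,0,0,0.022,0],[1.3,-3.2,-0.3,0,0,0.022,0],[1.3,-3.2,-0.3,0,0,0.022,0],[1.3,-3.2,-0.3,0,0,0.022,0],[1.3,-3.2,-0.3,0,0,0.022,0],[1.3,-3.2,-0.3,0,0,0.022,0],[1.3,-3.2,-0.3,0,0,0.022,0],[1.3,-3.2,-0.3,0,0,0.022,0],[1.3,-3.2,-0.3,0,0,0.022,0],[1.3,-3.2,-0.3,0,0,0.022,0],[1.3,-3.2,-0.3,0,0,0.022,0],[1.3,-3.2,-0.3,0,0,0.022,0],[1.3,-3.2,-0.3,0,0,0.022,0],[1.3,-3.2,-0.3,0,0,0.022,0],[1.3,-3.2,-0.3,0,0,0.022,0]]], "grip_force": 20}}

```text
time: 2.0
position: [0.4954, -0.0524, 0.188]
tool_rot: [179.5, -0.6, 89.2]
ft_force: [0.4, 0.5, 0.1]
width: 0.0008
```

>>> {"op": "jog_arm", "data": {"motion": [[[0.7,-1.4,-2.2,0,0,0,0],[0.7,-1.4,-2.2,0,0,0,0],[0.5,-1.2,-2.2,0,0,0,0],[0,0,-2.0,0,0,0,0],[0,0,0,0,0,0,0]]]}}

```text
time: 2.42
position: [0.5223, -0.1046, 0.1012]
tool_rot: [178.8, -0.3, 88.8]
ft_force: [-0.9, -0.5, -0.1]
width: 0.0005
```

```bash
python3 - <<'E'
from h import *
o=observe();print(o['time'],o['position'],o['tool_rot'],o['ft_force'],o['dq'].max())
im=camera("side");cv2.imwrite("pics/s1.png",cv2.resize(im[130:240,270:410,::-1],None,fx=5,fy=5,interpolation=cv2.INTER_CUBIC))
E
```

```text
2.4167 [ 0.52226189 -0.10463346  0.10116575] [178.76937582  -0.33949014  88.82708017] [-0.93469635 -0.54360526 -0.13506473] 2.224647174355762
```

View pics/s1.png

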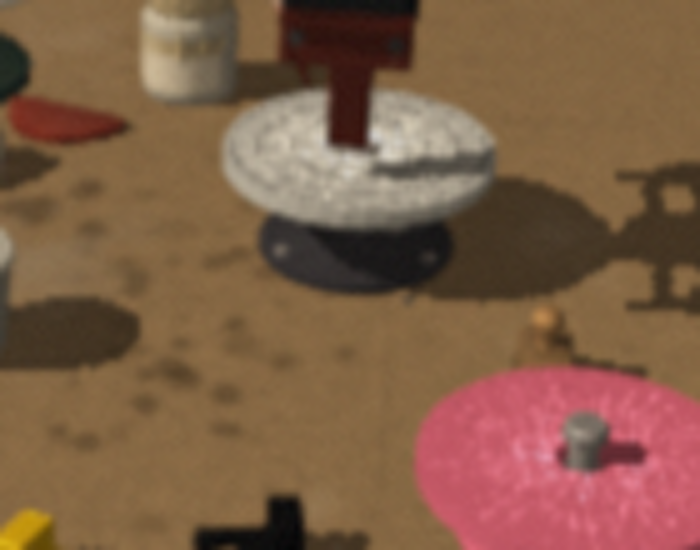

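```bash
cat >> h.py <<'E'
from scipy.spatial.transform import Rotation as Ro
def corr(yaw):
    o=observe();T=Ro.from_euler('xyz',[180,0,yaw],degrees=True);C=Ro.from_euler('xyz',o['tool_rot'],degrees=True)
    return np.round((T*C.inv()).as_rotvec(),4)
def st():
    o=observe();print(round(o['time'],2),np.round(o['position'],4),np.round(o['tool_rot'],2),np.round(o['ft_force'],1),round(o['width'],4))
E
python3 -c "
from h import *
print(corr(90))"
```

```text
[-0.0049  0.0233  0.02  ]
```

>>> {"op": "jog_arm", "data": {"motion": [[[-0.5,1.2,0,-0.005,0.023,0.02,0],[0,0,-0.3,0,0,0,0],[0,0,-0.3,0,0,0,0],[0,0,-0.3,0,0,0,0],[0,0,-0.3,0,0,0,0],[0,0,0,0,0,0,0]]]}}

```text
time: 2.97
position: [0.5211, -0.0927, 0.0948]
tool_rot: [179.6, 0.1, 90.1]
ft_force: [0.1, -0.8, 0.0]
width: 0.0011
```

>>> {"op": "jog_arm", "data": {"motion": [[[0,0,-0.3,0,0,0,0],[0,0,-0.3,0,0,0,0],[0,0,-0.3,0,0,0,0],[0,0,-0.3,0,0,0,0],[0,0,-0.3,0,0,0,0],[0,0,-0.3,0,0,0,0],[0,0,-0.3,0,0,0,0]]]}}

```text
time: 3.55
position: [0.522, -0.0933, 0.0738]
tool_rot: [179.4, 0.2, 90.0]
ft_force: [-1.8, 0.6, 5.4]
width: 0.0005
```

>>> {"op": "jog_arm", "data": {"motion": [[[0,0,-0.3,0,0,0,0],[0,0,-0.3,0,0,0,0]]]}}

```text
time: 3.72
position: [0.522, -0.0933, 0.0678]
tool_rot: [179.4, 0.2, 90.0]
ft_force: [-1.3, 0.7, 5.0]
width: 0.0006
```

>>> {"op": "jog_arm", "data": {"motion": [[[0,0,-0.3,0,0,0,0]]]}}

```text
time: 3.8
position: [0.522, -0.0933, 0.0648]
tool_rot: [179.4, 0.2, 90.0]
ft_force: [-2.1, 1.2, 5.5]
width: 0.0005
```

>>> {"op": "jog_arm", "data": {"motion": [[[0,0,-0.2,0,0,0,0]]]}}

```text
time: 3.88
position: [0.5222, -0.0932, 0.0641]
tool_rot: [179.4, 0.1, 90.0]
ft_force: [-8.6, 5.5, 44.8]
width: 0.0004
```

>>> {"op": "jog_arm", "data": {"motion": [[[0,0,0.1,0,0,0,0]]]}}

```text
time: 3.97
position: [0.5223, -0.0933, 0.0657]
tool_rot: [179.4, 0.1, 90.0]
ft_force: [0.7, 0.0, 0.1]
width: 0.0002
```

>>> {"op": "jog_arm", "data": {"motion": [[[0,0,0.05,0,0,0,0]]]}}

```text
time: 4.05
position: [0.5225, -0.0934, 0.0664]
tool_rot: [179.3, 0.2, 90.0]
ft_force: [-0.6, -0.3, -0.3]
width: 0.0005
```

>>> {"op": "jog_arm", "data": {"motion": [[[0,0,2.0,0,0,0,6],[0,0,1.5,0.01,0,0,6],[-0.2,-2.0,0,0,0,0,6],[-0.2,-2.0,0,0,0,0,6],[-0.2,-0.8,0,0,0,0,6],[0,0,0,0,0,0,6],[0,0,0,0,0,0,6]]]}}

```text
time: 4.63
position: [0.5151, -0.142, 0.1006]
tool_rot: [179.5, -0.5, 90.1]
ft_force: [-0.1, 0.9, 0.4]
width: 0.0432
```

```bash
python3 - <<'E'
from h import *
st();print(corr(90))
for n in("side","top"):
    im=camera(n)
    c=im[120:230,270:410] if n=="side" else im[160:260,320:450]
    cv2.imwrite(f"pics/{n}2.png",cv2.resize(c[:,:,::-1],None,fx=5,fy=5,interpolation=cv2.INTER_CUBIC))
E
```

```text
4.63 [ 0.5151 -0.142   0.1006] [179.48  -0.51  90.06] [-0.1  0.9  0.4] 0.0432
[-0.0089  0.0091 -0.0009]
```

View pics/side2.png

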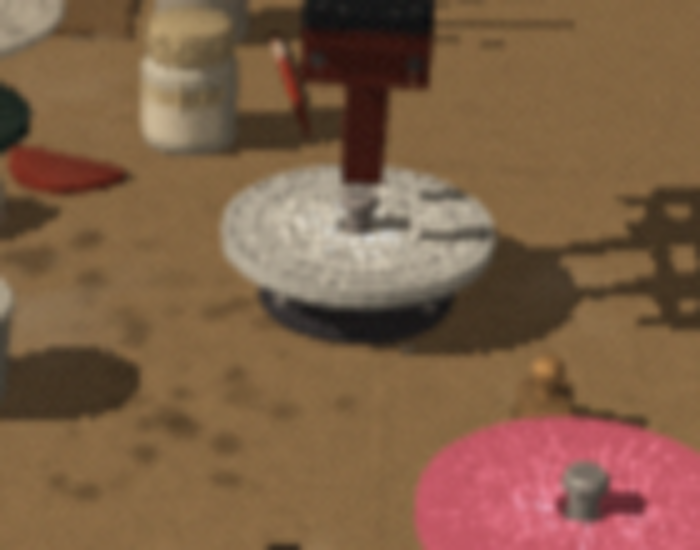

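View pics/top2.png

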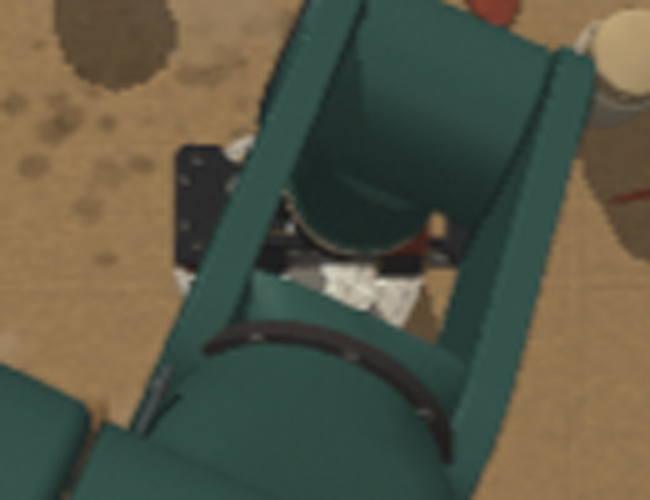

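>>> {"op": "jog_arm", "data": {"motion": [[[0,0,0,-0.009,0.009,0,5],[0,0,-0.8,0,0,0,5],[0,0,-0.8,0,0,0,5],[0,0,-0.6,0,0,0,5],[0,0,-0.3,0,0,0,5],[0,0,0,0,0,0,5]]]}}

```text
time: 5.23
position: [0.5142, -0.1379, 0.0716]
tool_rot: [-179.8, -0.0, 90.3]
ft_force: [0.0, 0.0, -0.2]
width: 0.0501
```

>>> {"op": "jog_arm", "data": {"motion": [[[0,0,0,0,0,0,3.2],[0,0,0,0,0,0,3.2],[0,0,0,0,0,0,3.2]]], "grip_force": 4}}

```text
time: 5.48
position: [0.5137, -0.1375, 0.0707]
tool_rot: [-179.7, -0.1, 90.3]
ft_force: [0.3, 0.1, -0.1]
width: 0.034
```

>>> {"op": "jog_arm", "data": {"motion": [[[0,0,0,0,0,0,2.8],[0,0,0,0,0,0,2.8]]]}}

```text
time: 5.65
position: [0.514, -0.1377, 0.0711]
tool_rot: [-179.7, -0.1, 90.3]
ft_force: [-0.8, -0.0, -0.5]
width: 0.028
```

>>> {"op": "jog_arm", "data": {"motion": [[[0,0,0,0,0,0,2.4],[0,0,0,0,0,0,2.4]]]}}

```text
time: 5.82
position: [0.5143, -0.1382, 0.0716]
tool_rot: [-179.8, -0.0, 90.3]
ft_force: [0.1, -1.4, -1.2]
width: 0.0246
```

>>> {"op": "jog_arm", "data": {"motion": [[[0,0,0,0,0,0,2.0],[0,0,0,0,0,0,2.0],[0,0,0,0,0,0,2.0]]]}}

```text
time: 6.07
position: [0.5142, -0.1394, 0.0716]
tool_rot: [-179.8, 0.1, 90.3]
ft_force: [0.2, 0.4, -0.9]
width: 0.0212
```

```bash
python3 -c "
from h import *
st()"
```

```text
6.07 [ 0.5142 -0.1394  0.0716] [-1.7979e+02  8.0000e-02  9.0310e+01] [ 0.2  0.4 -0.9] 0.0212
```

>>> {"op": "jog_arm", "data": {"motion": [[[0,0,0,0,0,0,5.5],[0,0,0,0,0,0,5.5],[0,0,0,0,0,0,5.5],[0,0,2.5,0,0,0,5.5],[0,0,2.5,0,0,0,5.5],[0.2,3.0,1.5,0,0,0.02,5.5],[0.2,3.5,0,0,0,0.02,5.5],[0.2,3.5,0,0,0,0.02,5.5],[0.2,3.5,0,0,0,0.02,5.5],[0.2,3.5,0,0,0,0.02,5.5],[0.2,3.5,0,0,0,0.02,5.5],[0.2,3.5,0,0,0,0.02,5.5],[0.2,3.0,0,0,0,0,5.5],[0.2,2.0,0,0,0,0,5.5],[0,0,0,0,0,0,5.5]]], "grip_force": 20}}

```text
time: 7.32
position: [0.5338, 0.1635, 0.1423]
tool_rot: [179.7, -0.0, 98.4]
ft_force: [-0.4, 0.5, 0.2]
width: 0.0549
```

```bash
python3 -c "
from h import *
st();print(corr(98.5))"
```

```text
7.32 [0.5338 0.1635 0.1423] [ 1.7974e+02 -2.0000e-02  9.8380e+01] [-0.4  0.5  0.2] 0.0549
[-0.001   0.0044  0.0021]
```

>>> {"op": "jog_arm", "data": {"motion": [[[0,-0.7,-2.2,0,0.004,0,5.5],[0,0,-2.5,0,0,0,5.5],[0,0,-2.5,0,0,0,5.5],[0,0,-1.0,0,0,0,5.5],[0,0,0,0,0,0,5.5],[0,0,0,0,0,0,5.5]]]}}

```text
time: 7.82
position: [0.535, 0.1565, 0.0598]
tool_rot: [179.7, -0.0, 98.7]
ft_force: [-0.0, 0.3, -1.0]
width: 0.0548
```

```bash
python3 - <<'E'
from h import *
st();print(corr(98.5))
for n in("side","top"):
    im=camera(n)
    c=im[170:280,260:400] if n=="side" else im[150:250,220:350]
    cv2.imwrite(f"pics/{n}3.png",cv2.resize(c[:,:,::-1],None,fx=5,fy=5,interpolation=cv2.INTER_CUBIC))
E
```

```text
7.82 [0.535  0.1565 0.0598] [ 1.7972e+02 -1.0000e-02  9.8680e+01] [-0.   0.3 -1. ] 0.0548
[-0.0009  0.0049 -0.0031]
```

View pics/side3.png

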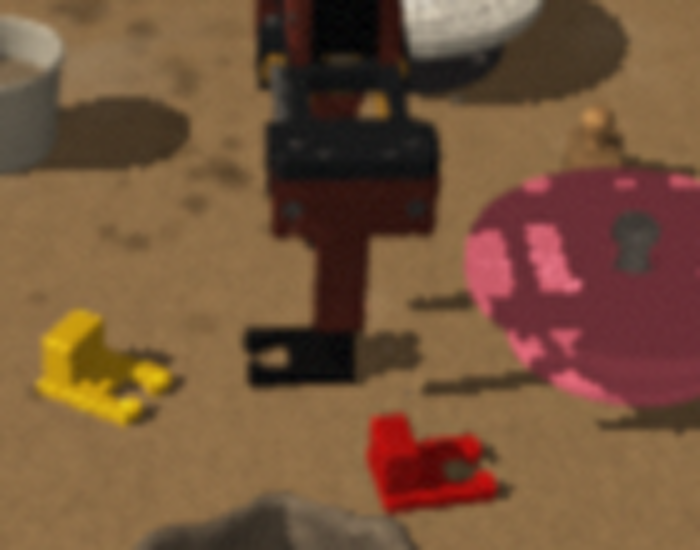

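View pics/top3.png

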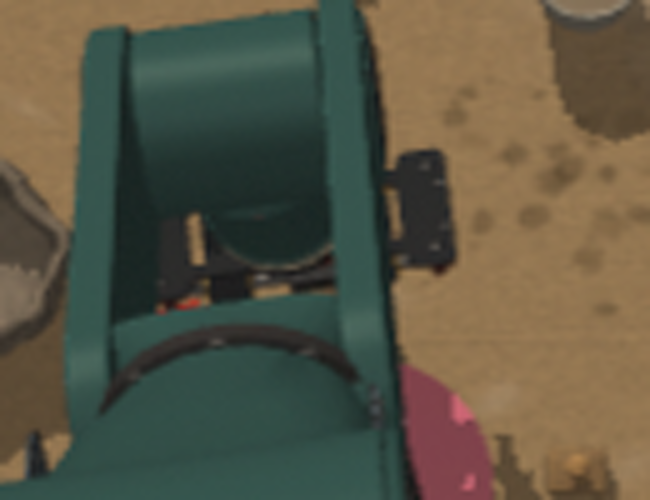

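>>> {"op": "jog_arm", "data": {"motion": [[[-0.1,0,-1.2,0,0.004,0,5.5],[0,0,-1.2,0,0,0,5.5],[0,0,-0.7,0,0,0,5.5],[0,0,-0.2,0,0,0,5.5],[0,0,0,0,0,0,5.5]]]}}

```text
time: 8.33
position: [0.5385, 0.1568, 0.0296]
tool_rot: [179.4, -0.1, 98.6]
ft_force: [0.3, -0.7, -0.6]
width: 0.055
```

>>> {"op": "jog_arm", "data": {"motion": [[[-0.5,0,-0.4,0,0.008,0,5.5],[0,0,0,0,0,0,5.5],[0,0,0,0,0,0,5.5]]]}}

```text
time: 8.58
position: [0.5334, 0.1569, 0.0258]
tool_rot: [179.8, -0.1, 98.6]
ft_force: [0.3, 0.7, 0.4]
width: 0.055
```

```bash
python3 -c "
from h import *
st();print(corr(98.5))"
```

```text
8.58 [0.5334 0.1569 0.0258] [ 1.798e+02 -1.300e-01  9.864e+01] [0.3 0.7 0.4] 0.055
[-0.0028  0.0031 -0.0025]
```

Now close on the block, starting gently.

>>> {"op": "jog_arm", "data": {"motion": [[[0,0,0,0,0,0,2.0],[0,0,0,0,0,0,2.0],[0,0,0,0,0,0,2.0],[0,0,0,0,0,0,2.0],[0,0,0,0,0,0,2.0],[0,0,0,0,0,0,2.0],[0,0,0,0,0,0,2.0]]], "grip_force": 8}}

```text
time: 9.17
position: [0.534, 0.1571, 0.0269]
tool_rot: [179.7, -0.1, 98.7]
ft_force: [0.1, 0.3, -0.7]
width: 0.0278
```

>>> {"op": "jog_arm", "data": {"motion": [[[0,0,0,0,0,0,2.0],[0,0,0,0,0,0,2.0],[0,0,0,0,0,0,2.0]]], "grip_force": 40}}

```text
time: 9.42
position: [0.5339, 0.1571, 0.0268]
tool_rot: [179.7, -0.1, 98.7]
ft_force: [0.6, 0.4, -1.2]
width: 0.0275
```

```bash
python3 - <<'E'
from h import *
st();print(corr(98.5))
for n in("side",):
    im=camera(n)
    c=im[170:280,260:400] if n=="side" else im[150:250,220:350]
    cv2.imwrite(f"pics/{n}4.png",cv2.resize(c[:,:,::-1],None,fx=5,fy=5,interpolation=cv2.INTER_CUBIC))
E
```

```text
9.42 [0.5339 0.1571 0.0268] [ 1.7972e+02 -1.3000e-01  9.8650e+01] [ 0.6  0.4 -1.2] 0.0275
[-0.003   0.0045 -0.0027]
```

View pics/side4.png

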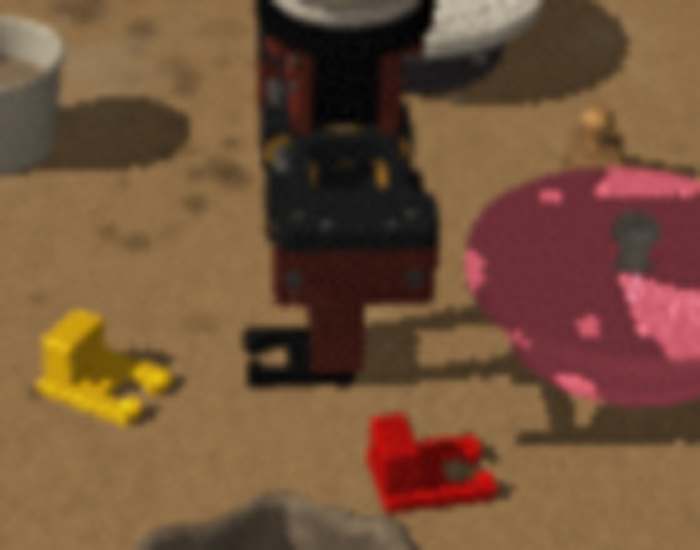

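>>> {"op": "jog_arm", "data": {"motion": [[[0,0,1.5,0,0,0,2.0],[0,0,2.5,0,0,0,2.0],[0,0,2.5,0,0,0,2.0],[0,0,2.5,0,0,0,2.0],[-0.6,-2.5,0.5,0,0,-0.016,2.0],[-0.7,-2.5,0,0,0,-0.016,2.0],[-0.7,-2.5,0,0,0,-0.016,2.0],[-0.7,-2.5,0,0,0,-0.016,2.0],[-0.7,-2.5,0,0,0,-0.016,2.0],[-0.7,-2.5,0,0,0,-0.016,2.0],[-0.7,-2.5,0,0,0,-0.016,2.0],[-0.7,-2.5,0,0,0,-0.016,2.0],[-0.7,-2.5,0,0,0,-0.016,2.0],[-0.7,-2.5,0,0,0,-0.007,2.0],[-0.7,-2.5,0,0,0,0,2.0],[-0.6,-2.0,0,0,0,0,2.0],[0,0,0,0,0,0,2.0]]]}}

```text
time: 10.88
position: [0.4476, -0.1491, 0.1275]
tool_rot: [179.4, -0.0, 89.9]
ft_force: [0.6, 0.1, -0.5]
width: 0.0275
```

```bash
python3 - <<'E'
from h import *
st();print(corr(90))
for n in("side","top"):
    im=camera(n)
    c=im[100:220,290:430] if n=="side" else im[170:270,310:440]
    cv2.imwrite(f"pics/{n}5.png",cv2.resize(c[:,:,::-1],None,fx=5,fy=5,interpolation=cv2.INTER_CUBIC))
E
```

```text
10.88 [ 0.4476 -0.1491  0.1275] [ 1.7941e+02 -3.0000e-02  8.9890e+01] [ 0.6  0.1 -0.5] 0.0275
[-0.0006  0.0103  0.002 ]
```

View pics/side5.png

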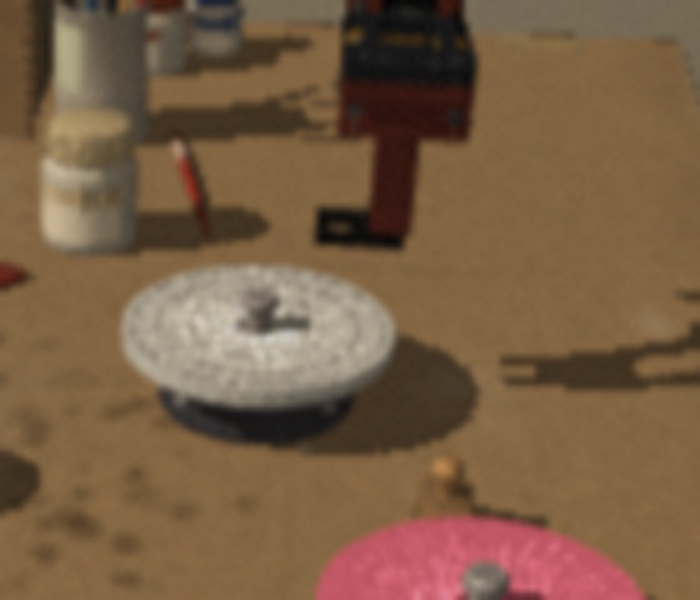

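View pics/top5.png

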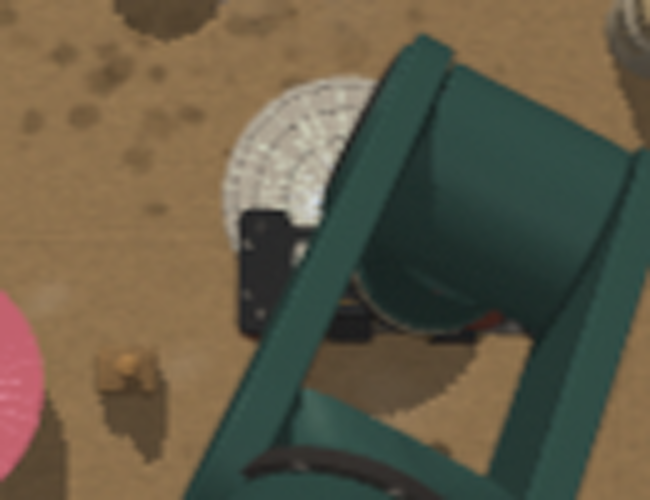

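>>> {"op": "jog_arm", "data": {"motion": [[[0,0.9,-1.0,0,0.01,0.002,2.0],[0,0,-1.5,0,0,0,2.0],[0,0,-1.4,0,0,0,2.0],[0,0,-0.6,0,0,0,2.0],[0,0,0,0,0,0,2.0],[0,0,0,0,0,0,2.0]]]}}

```text
time: 11.48
position: [0.4486, -0.1289, 0.0789]
tool_rot: [-179.9, -0.3, 90.3]
ft_force: [-0.5, 0.6, -0.5]
width: 0.0281
```

```bash
python3 -c "
from h import *
st();print(corr(90))"
```

```text
11.48 [ 0.4486 -0.1289  0.0789] [-179.86   -0.27   90.28] [-0.5  0.6 -0.5] 0.0281
[-0.0048 -0.0025 -0.0049]
```

>>> {"op": "jog_arm", "data": {"motion": [[[0,-1.0,0,-0.005,-0.002,-0.005,2.0],[0,0,0,0,0,0,2.0],[0,0,0,0,0,0,2.0],[0,0,0,0,0,0,2.0]]]}}

```text
time: 11.82
position: [0.4496, -0.1388, 0.0799]
tool_rot: [180.0, 0.1, 90.1]
ft_force: [-0.7, 1.2, -0.6]
width: 0.0276
```

```bash
python3 -c "
from h import *
st();print(corr(90))"
```

```text
11.82 [ 0.4496 -0.1388  0.0799] [1.7995e+02 7.0000e-02 9.0080e+01] [-0.7  1.2 -0.6] 0.0276
[ 0.0013  0.0008 -0.0015]
```

>>> {"op": "jog_arm", "data": {"motion": [[[0,-0.05,-0.25,0,0,0,2.0],[0,0,0,0,0,0,2.0]]]}}

```text
time: 11.98
position: [0.4502, -0.14, 0.078]
tool_rot: [179.8, 0.1, 90.0]
ft_force: [-0.5, 0.9, -0.2]
width: 0.0277
```

>>> {"op": "jog_arm", "data": {"motion": [[[0,0,-0.15,0,0,0,2.0],[0,0,0,0,0,0,2.0]]]}}

```text
time: 12.15
position: [0.4504, -0.1402, 0.0767]
tool_rot: [179.8, 0.1, 90.0]
ft_force: [-0.3, -0.4, 0.0]
width: 0.0278
```

>>> {"op": "jog_arm", "data": {"motion": [[[0,0.04,-0.15,0,0,0,2.0],[0,0,0,0,0,0,2.0]]]}}

```text
time: 12.32
position: [0.4503, -0.1399, 0.075]
tool_rot: [179.8, 0.1, 90.0]
ft_force: [-0.3, -0.4, -1.3]
width: 0.0277
```

>>> {"op": "jog_arm", "data": {"motion": [[[0,0.0,-0.1,0,0,0,2.0],[0,0,0,0,0,0,2.0]]]}}

```text
time: 12.48
position: [0.4504, -0.1399, 0.0741]
tool_rot: [179.8, 0.1, 90.0]
ft_force: [-0.7, -0.6, 1.1]
width: 0.0277
```

>>> {"op": "jog_arm", "data": {"motion": [[[0,0.0,-0.06,0,0,0,2.0],[0,0,0,0,0,0,2.0]]]}}

```text
time: 12.65
position: [0.4504, -0.1399, 0.0742]
tool_rot: [179.8, 0.2, 90.0]
ft_force: [1.2, -0.1, -0.1]
width: 0.0277
```

>>> {"op": "jog_arm", "data": {"motion": [[[0,0.05,0.12,0,0,0,2.0],[0,0,0,0,0,0,2.0]]]}}

```text
time: 12.82
position: [0.4505, -0.1394, 0.0755]
tool_rot: [179.8, 0.2, 90.0]
ft_force: [-0.6, -0.4, -0.7]
width: 0.0274
```

```bash
python3 - <<'E'
from h import *
st();print(corr(90))
for n in("side","top"):
    im=camera(n)
    c=im[100:220,290:430] if n=="side" else im[170:270,310:440]
    cv2.imwrite(f"pics/{n}6.png",cv2.resize(c[:,:,::-1],None,fx=5,fy=5,interpolation=cv2.INTER_CUBIC))
E
```

```text
12.82 [ 0.4505 -0.1394  0.0755] [1.7979e+02 1.5000e-01 9.0000e+01] [-0.6 -0.4 -0.7] 0.0274
[ 0.0027  0.0037 -0.0001]
```

View pics/side6.png

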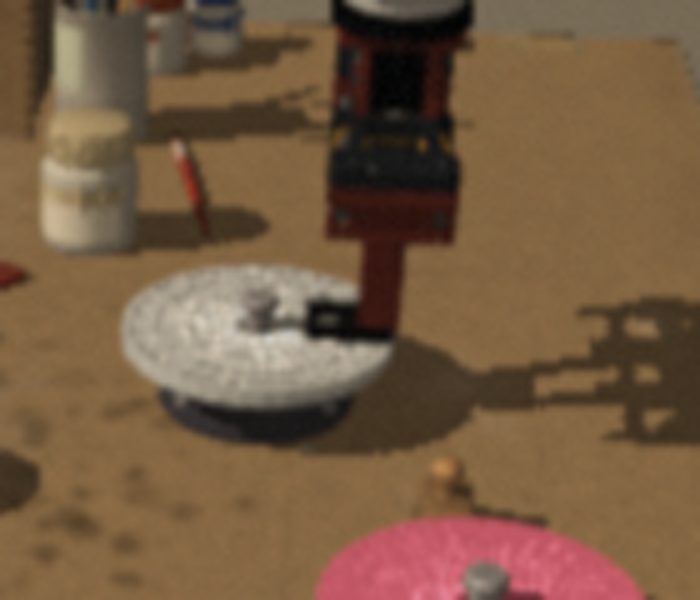

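View pics/top6.png

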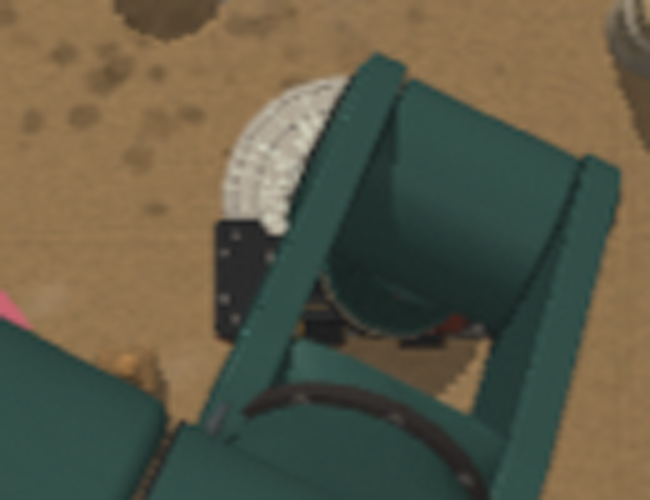

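>>> {"op": "jog_arm", "data": {"motion": [[[0.35,0,0,0,0,0,2.0],[0.35,0,0,0,0,0,2.0],[0.35,0,0,0,0,0,2.0],[0,0,0,0,0,0,2.0]]]}}

```text
time: 13.25
position: [0.4618, -0.1393, 0.075]
tool_rot: [179.8, 0.1, 90.0]
ft_force: [-0.6, 0.3, 0.4]
width: 0.0273
```

>>> {"op": "jog_arm", "data": {"motion": [[[0.3,0,0.04,0,0,0,2.0],[0.3,0,0,0,0,0,2.0],[0,0,0,0,0,0,2.0]]]}}

```text
time: 13.5
position: [0.4688, -0.1394, 0.0752]
tool_rot: [179.8, 0.1, 90.0]
ft_force: [0.2, -0.7, -0.6]
width: 0.0277
```

>>> {"op": "jog_arm", "data": {"motion": [[[0.2,0,0,0,0,0,2.0],[0.2,0,0,0,0,0,2.0]]]}}

```text
time: 13.67
position: [0.4729, -0.1392, 0.0751]
tool_rot: [179.8, 0.1, 90.0]
ft_force: [-0.1, -0.2, 0.3]
width: 0.0273
```

>>> {"op": "jog_arm", "data": {"motion": [[[0.15,0,0,0,0,0,2.0],[0.15,0,0,0,0,0,2.0]]]}}

```text
time: 13.83
position: [0.4749, -0.1391, 0.0749]
tool_rot: [180.0, 0.1, 90.0]
ft_force: [-4.8, -2.1, -0.0]
width: 0.028
```

>>> {"op": "jog_arm", "data": {"motion": [[[0.15,0,0,0,0,0,2.0]]]}}

```text
time: 13.92
position: [0.4753, -0.139, 0.0746]
tool_rot: [-179.9, 0.1, 90.1]
ft_force: [-3.8, -1.9, 1.0]
width: 0.028
```

>>> {"op": "jog_arm", "data": {"motion": [[[0.15,0,0,0,0,0,2.0]]]}}

```text
time: 14.0
position: [0.4756, -0.139, 0.0744]
tool_rot: [-179.7, 0.1, 90.1]
ft_force: [-4.8, -3.0, 2.6]
width: 0.0276
```

>>> {"op": "jog_arm", "data": {"motion": [[[0.2,-0.06,0.06,0,-0.004,0,2.0]]]}}

```text
time: 14.08
position: [0.476, -0.1392, 0.0745]
tool_rot: [-179.8, 0.0, 90.1]
ft_force: [-5.9, -0.9, -0.4]
width: 0.0275
```

>>> {"op": "jog_arm", "data": {"motion": [[[0.25,-0.04,0.04,0,0,0,2.0]]]}}

```text
time: 14.17
position: [0.4765, -0.1391, 0.0745]
tool_rot: [-179.6, -0.0, 90.1]
ft_force: [-6.5, -1.8, 2.3]
width: 0.0279
```

>>> {"op": "jog_arm", "data": {"motion": [[[0.3,-0.04,0.04,0,-0.006,0,2.0]]]}}

```text
time: 14.25
position: [0.4776, -0.1391, 0.0745]
tool_rot: [-179.7, -0.1, 90.1]
ft_force: [-5.6, -2.6, 1.9]
width: 0.028
```

>>> {"op": "jog_arm", "data": {"motion": [[[0.3,-0.04,0.04,0,-0.004,0,2.0]]]}}

```text
time: 14.33
position: [0.4788, -0.1391, 0.0744]
tool_rot: [-179.7, -0.1, 90.1]
ft_force: [-4.9, -2.1, 0.0]
width: 0.0279
```

>>> {"op": "jog_arm", "data": {"motion": [[[0.3,-0.04,0.04,0,-0.004,0,2.0]]]}}

```text
time: 14.42
position: [0.4805, -0.1393, 0.0745]
tool_rot: [-179.8, -0.1, 90.1]
ft_force: [-2.0, -1.1, -0.9]
width: 0.0277
```

>>> {"op": "jog_arm", "data": {"motion": [[[0.25,-0.03,0.0,0,-0.003,0,2.0]]]}}

```text
time: 14.5
position: [0.4832, -0.1395, 0.0745]
tool_rot: [-180.0, -0.2, 90.1]
ft_force: [-0.2, 0.6, -0.0]
width: 0.0278
```

>>> {"op": "jog_arm", "data": {"motion": [[[0.2,-0.03,0.0,0,0,0,2.0]]]}}

```text
time: 14.58
position: [0.4862, -0.1399, 0.0746]
tool_rot: [179.9, -0.2, 90.1]
ft_force: [0.3, 0.0, -0.3]
width: 0.0276
```

>>> {"op": "jog_arm", "data": {"motion": [[[0.2,-0.03,0.0,0,0,0,2.0]]]}}

```text
time: 14.67
position: [0.4886, -0.1401, 0.0747]
tool_rot: [179.9, -0.2, 90.1]
ft_force: [-9.0, -1.1, 2.7]
width: 0.0279
```

>>> {"op": "jog_arm", "data": {"motion": [[[0.15,0.03,0,0,0,0,2.0]]]}}

```text
time: 14.75
position: [0.4887, -0.1397, 0.0745]
tool_rot: [-179.9, -0.2, 90.1]
ft_force: [-8.8, -2.8, 1.4]
width: 0.0275
```

>>> {"op": "jog_arm", "data": {"motion": [[[0.0,0,0,0,0,0,2.0],[0.0,0,0,0,0,0,2.0]]]}}

```text
time: 14.92
position: [0.4884, -0.1396, 0.0743]
tool_rot: [-179.8, -0.2, 90.2]
ft_force: [-1.4, -1.8, 1.2]
width: 0.0276
```

```bash
python3 - <<'E'
from h import *
st();print(corr(90))
for n in("side",):
    im=camera(n)
    c=im[130:220,290:400]
    cv2.imwrite(f"pics/{n}7.png",cv2.resize(c[:,:,::-1],None,fx=6.5,fy=6.5,interpolation=cv2.INTER_CUBIC))
E
```

```text
14.92 [ 0.4884 -0.1396  0.0743] [-179.82   -0.19   90.17] [-1.4 -1.8  1.2] 0.0276
[-0.0033 -0.0031 -0.0029]
```

View pics/side7.png

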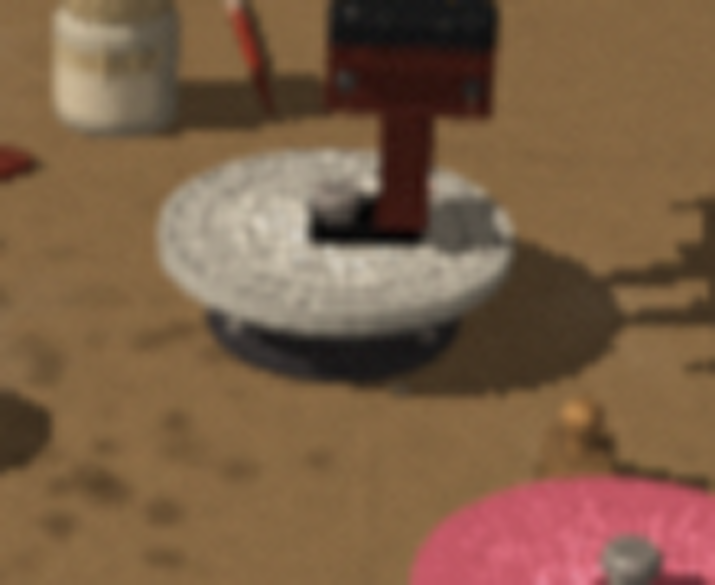

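>>> {"op": "jog_arm", "data": {"motion": [[[0,0,0,0,0,0,4.5],[0,0,0,0,0,0,4.5],[0,0,0,0,0,0,5.0],[0,0,0,0,0,0,5.0],[0,0,1.5,0,0,0,5.0],[0,0,3.0,0,0,0,5.0],[-0.5,0,3.0,0,0,0,5.0],[0,1.5,3.0,0,0,0,5.0],[0,3.5,2.0,0,0,0,5.0],[0,3.5,0,0,0,0,5.0],[0,3.5,0,0,0,0,5.0],[0,3.5,0,0,0,0,5.0],[0,3.5,0,0,0,0,5.0],[0,3.5,0,0,0,0,5.0],[0,3.5,0,0,0,0,5.0],[0,3.0,0,0,0,0,5.0],[0,0,0,0,0,0,5.0]]]}}

```text
time: 16.38
position: [0.4917, 0.1614, 0.2107]
tool_rot: [178.7, -0.3, 89.7]
ft_force: [-0.8, -0.5, 0.0]
width: 0.0504
```

```bash
python3 - <<'E'
from h import *
st()
for n in("side","top"):
    im=camera(n);cv2.imwrite(f"pics/{n}8.png",im[:,:,::-1])
    c=im[130:220,290:400] if n=="side" else im[165:255,330:440]
    cv2.imwrite(f"pics/{n}8c.png",cv2.resize(c[:,:,::-1],None,fx=6.5,fy=6.5,interpolation=cv2.INTER_CUBIC))
    for l in("clip_grip","clip_bore","turntable_axis","turntable"): print(n,l,[(np.round(np.array(d['centre'])*[400,640],1),round(d['score'],2)) for d in landmark_of(l,n)])
print("expected bore px",proj("side",[.516,-.1395,.051]),proj("top",[.516,-.1395,.051]))
print("expected grip px",proj("side",[.486,-.1395,.061]),proj("top",[.486,-.1395,.061]))
E
```

```text
16.38 [0.4917 0.1614 0.2107] [178.72  -0.3   89.66] [-0.8 -0.5  0. ] 0.0504
side clip_grip [(array([240.1, 273.8]), 0.76), (array([260.8, 338.8]), 0.69)]
side clip_bore [(array([248.6, 286.5]), 0.63), (array([262.8, 353.3]), 0.57)]
side turntable_axis [(array([234.5, 384.3]), 0.92), (array([183.9, 342.9]), 0.84)]
side turntable [(array([237.9, 382.8]), 0.84), (array([177.8, 338.9]), 0.81)]
top clip_grip [(array([211.9, 254.8]), 0.64), (array([215.6, 380.2]), 0.62)]
top clip_bore [(array([207.3, 378.2]), 0.5)]
top turntable_axis []
top turntable [(array([245.3, 295.1]), 0.88), (array([212. , 378.2]), 0.62)]
expected bore px [341.66724174 163.0799465 ] [379.65398003 209.30077419]
expected grip px [352.57194861 160.45877866] [380.08247374 218.65781511]
```

View pics/side8c.png

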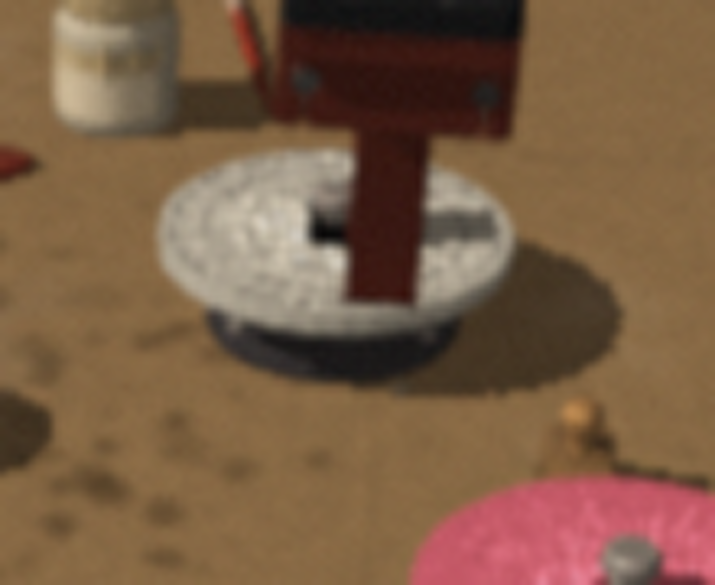

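View pics/top8.png

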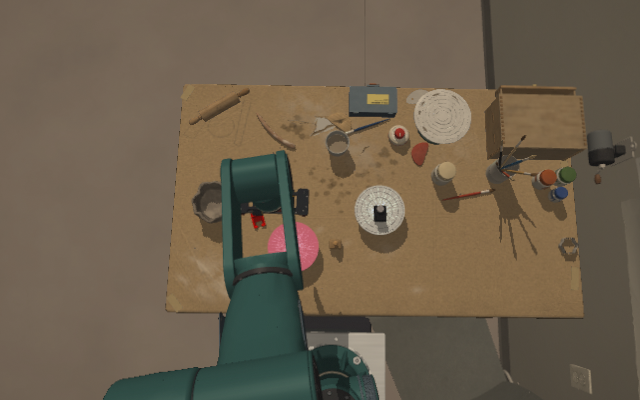

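View pics/top8c.png

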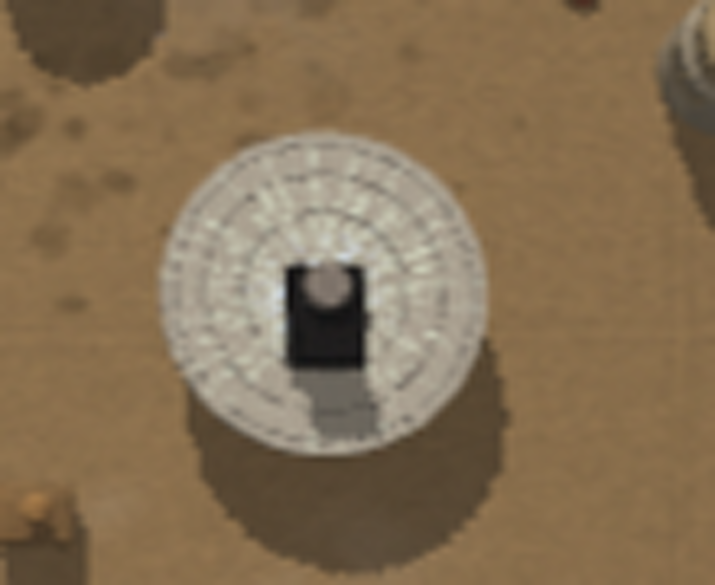

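>>> {"op": "jog_arm", "data": {"motion": [[[3,0,3,0,0,0,5.0],[3,0,3,0,0,0,5.0],[3,0,3,0,0,0,5.0],[3,0,0,0,0,0,5.0],[0,0,0,0,0,0,5.0],[0,0,0,0,0,0,5.0]]]}}

```text
time: 17.38
position: [0.6047, 0.1499, 0.2982]
tool_rot: [179.9, 0.1, 89.1]
ft_force: [-0.0, -0.4, 0.9]
width: 0.0499
```

```bash
python3 - <<'E'
from h import *
st()
im=camera("side");cv2.imwrite("pics/side9.png",cv2.resize(im[130:220,290:400,::-1],None,fx=6.5,fy=6.5,interpolation=cv2.INTER_CUBIC))
a=cv2.imread("pics/side0.png").astype(int);d=np.abs(im[:,:,::-1].astype(int)-a).max(2)
for n,(x0,y0,x1,y1) in dict(jar=(296,118,320,152),tub=(243,173,273,205),bowl=(283,270,353,331),stamp=(370,190,388,203)).items(): print(n,d[y0:y1,x0:x1].mean())
E
```

```text
17.38 [0.6047 0.1499 0.2982] [1.7988e+02 6.0000e-02 8.9080e+01] [-0.  -0.4  0.9] 0.0499
jar 4.579656862745098
tub 2.11875
bowl 1.952927400468384
stamp 2.324786324786325
```

View pics/side9.png

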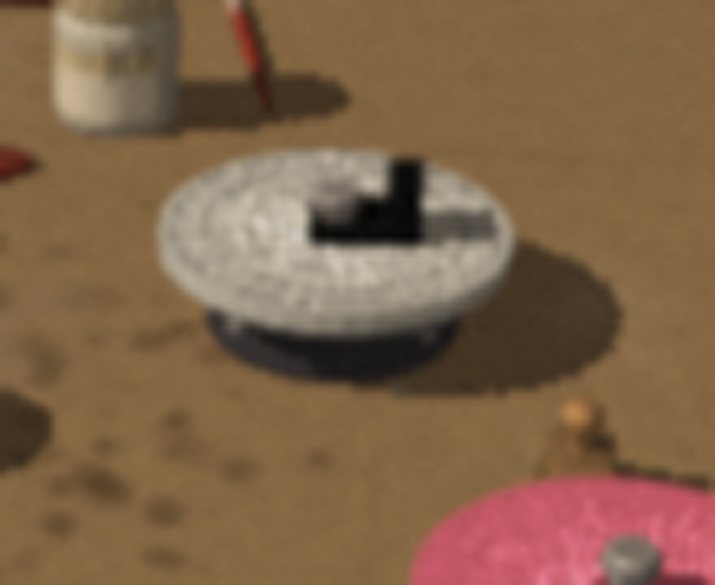

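The clip lies flat on the head, with the cap above its bore. The bystanders haven't moved and the arm is clear.

```bash
python3 -c "
from rig import *
print(sign_off())"
```

```text
the job is handed in; nothing more can be done
None
```

The wheel head is pressed fully down and the black clip is snapped home in the groove, lying flat. I handed the job in at about 17.4 s.

- **Head:** I pressed it with closed fingers until it stopped hard, which puts the face about 47 mm above the table, inside the given range. At the stop the wrist force briefly read 44.8 N. That was fingertip contact, under the 120 N wrist limit but above the 40 N limit set for the arm and gripper body. I backed off straight away.
- **Clip:** I found the spindle's y position by closing the fingers lightly on the cap, which gave -0.1394 m (the cameras gave -0.141 m). Pushing the clip in along +x met 4 to 6.5 N at the lips. It then moved freely, snapped, and stopped hard at about 9 N.
- **Position check:** It stopped with the gripper at x = 0.4885 m, where the cameras predicted 0.486 m. I put the 2.5 mm difference down to camera error and where I gripped the block. At the stop, the gripper height matched the clip resting on the face to 0.1 mm.
- **Final pictures:** The clip lies flat with the cap centred over its bore. Compared with the first side picture, the jar, bowl, tub and stamp showed no sign of moving, and the arm was clear of everything.
- **Weak check:** In the final pictures the landmark network found the clip only in the top view and missed it in the side view. Its seat there rests on my own look at the picture and the touch readings.

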